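Clear and close up a control unit

TASK

Close up the open control unit: first take everything that was left lying on its circuit board (screwdriver, programmer, flux jar, tape roll, plug-in relay, whichever are there) and put it in the blue tool tray. Then swing the lid fully shut, and fasten both wing studs: line the wing up with the white marks, push the stud fully home and give it a quarter turn clockwise to the red dots. Leave the other things on the bench where they are.

Things in the scene. Friction and masses are not known exactly. Their poses are not given: they have to be found in the camera images.
- unit: aluminium control unit, 200 (x) x 340 (y) mm, fixed. Origin: centre of its underside; x from front (robot's side, green terminals) to hinge side. Open bay: green board at z 54 mm from x -60 to 97, with a 10 mm high row of parts at x 63 to 95; in front of it, x -97 to -60, a steel bracket at z 50 with two slots along x. The rim is at z 66; nothing in the bay fits under the closed lid.
- lid (a joint): hinge of the grey lid (200 x 340 x 8 mm) along the unit's far (+x) rim: 0 shut, 1.95 fully open, starts at 1.7 to 1.9 rad. Stiff: it stays at any angle and takes 1 to 5 N at its free edge to swing shut. It can be pushed over from behind its free edge with closed fingers, then pressed down from above.
- lid_hinge (a point): middle of the hinge line, 66.5 mm above the bench, turning with the lid: x points from the free edge to the hinge, y along the hinge, z out of the outer face, which is 8 mm out
- lid_edge (a point): middle of the lid's free edge on its outer face, 200 mm from the hinge; axes as lid_hinge. When closed it is at the unit's front, 74.5 mm above the bench
- stud_left (a joint): turn of the wing stud at the lid's +y front corner, rad, growing clockwise seen from above on the shut lid, from -1.2 to the stop at 1.571. 0: wing in line with the two white marks, cross pin in line with the slot below (goes in within 0.15 rad). 1.571: wing in line with the red dots, locked. Starts at -0.9 to -0.35. Stiff (0.04 N m), stays where left.
- stud_left_push (a joint): how far this stud is pushed in: 0 out, 0.011 m fully home; about 5 N moves it, it stays where left. On the shut lid it goes in only with the wing at 0, else the pin stops on the bracket after 2 to 4 mm. Once home it can be turned, and then cannot come out.
- stud_left_wing (a point): centre of the top of the left wing, x along the wing, z out of the lid; 22 mm from the lid's free edge, 135 mm from its middle. Black wing with a white line, 30 mm long, 9 thick, 20 high, on a round collar (25 mm wide, 3 high). On the shut lid its top is 109 mm above the bench, 98 mm once pushed home; the lid's face is at 74.5 mm.
- stud_right (a joint): the same stud at the lid's right (-y) front corner, but starting at 0.4 to 1.1 rad
- stud_right_push (a joint): as stud_left_push, for the right stud
- stud_right_wing (a point): as stud_left_wing, for the right stud
- tray: blue open tool tray, 240 mm (x) by 340 mm (y) by 30 mm high, walls and floor 4 mm, fixed. Origin: centre of its underside. A pair of red-handled cutters lies in it along y at about x = 95 mm and may stay.
- screwdriver: short screwdriver with a yellow handle 60 x 25 x 25 mm along x and a 7 mm shaft reaching to x = 74 mm at half its height. Origin: centre of its underside, z up when it stands as at the start. Below the handle's middle. May be absent. About 60 g.
- programmer: black plug-in programmer, box 58 (x) x 28 (y) x 24 mm high with a blue label and a steel plug reaching to x = 41 mm. Origin: centre of its underside, z up when it stands as at the start. May be absent. About 50 g.
- jar: white flux jar with a red lid, 40 mm diameter, 38 mm high. Origin: centre of its underside, z up when it stands as at the start. May be absent. About 80 g.
- tape: roll of amber tape, 48 mm outer and 34 mm inner diameter, 25 mm high, lying flat. Origin: centre of its underside, z up when it stands as at the start. May be absent. About 40 g.
- relay: orange plug-in relay, block 38 (x) x 22 (y) x 30 mm high with a black foot. Origin: centre of its underside, z up when it stands as at the start. May be absent. About 50 g.
- mouse: black computer mouse, 100 x 60 x 33 mm. Bystander, origin under its centre.
- notes: yellow block of sticky notes, 51 x 76 x 16 mm. Bystander, origin under its centre.
- board_panel: green panel of six circuit boards, 120 x 180 x 16 mm. Bystander, origin under its centre.
- marker: blue marker pen lying on the bench, 115 x 16 x 16 mm. Bystander, origin under its centre.
- pen_cup: dark pen cup, 76 mm diameter, 150 mm high with its pens. Bystander, origin under its centre.
- mug: white mug, 80 mm diameter, 92 mm high. Bystander, origin under its centre.

How it is judged:
On the way, in this order (a step that is already met when the one before it is completed fails the run):
1. everything left in the unit lies in the tool tray (x of screwdriver in the frame of tray between -0.116 and 0.116 m and y of screwdriver in the frame of tray between -0.166 and 0.166 m and z of screwdriver in the frame of tray between -0.005 and 0.045 m and x of programmer in the frame of tray between -0.116 and 0.116 m and y of programmer in the frame of tray between -0.166 and 0.166 m and z of programmer in the frame of tray between -0.005 and 0.045 m and x of jar in the frame of tray between -0.116 and 0.116 m and y of jar in the frame of tray between -0.166 and 0.166 m and z of jar in the frame of tray between -0.005 and 0.045 m and x of tape in the frame of tray between -0.116 and 0.116 m and y of tape in the frame of tray between -0.166 and 0.166 m and z of tape in the frame of tray between -0.005 and 0.045 m and x of relay in the frame of tray between -0.116 and 0.116 m and y of relay in the frame of tray between -0.166 and 0.166 m and z of relay in the frame of tray between -0.005 and 0.045 m), for 0.2 s.
2. the lid is shut (value of joint lid below 0.03 rad), for 0.2 s.
3. both studs are pushed home and turned to the locked position (value of joint each of stud_left_push, stud_right_push above 0.008 m and value of joint each of stud_left, stud_right above 1.3 rad), for 0.2 s.
At the end, for the whole second after the job is handed in: All things that lay in the unit are at rest inside the tray's walls, the lid is shut (under 0.03 rad), both studs are pushed in more than 8 of 11 mm and turned clockwise beyond 1.3 of 1.571 rad (all of step 1 and all of step 3 and linear speed of each of screwdriver, programmer, jar, tape, relay below 0.03 m/s and value of joint lid below 0.03 rad); the robot touches nothing.
It fails at once if a bystander is moved more than 40 mm (distance of any of mouse, notes, board_panel, marker, pen_cup, mug from where it was at the start of the episode above 0.04 m).
Of screwdriver, programmer, jar, tape, relay only 3 to 5 are there at a start; the rules pass over those that are not, and their reading is None.
At some moment in a run one of screwdriver, programmer, jar, tape, relay may be knocked a few centimetres aside while the robot is not near it.
Once in a run the grip may slacken for a moment while it holds something.
It also fails if it takes over 210 s, if anything falls off the work surface, if the arm or the gripper's body presses on something with over 40 N, if the wrist force passes 120 N, or if a joint passes its speed limit or range.

ROBOT

A 7-joint arm with a two-finger parallel gripper is mounted at the origin on the work surface. World frame = base frame: x ahead of the robot, y to its left, z up, the work surface at z = 0. Lengths are in m, angles in rad, forces in N, time in s.
With the tool pointing down it reaches from about 0.4 to 0.925 m from the base axis. Payload 5.6 kg.
Tool frame: the origin (TCP) lies at the very end of the fingers, on their centre line; the grasp point (between the pads) lies 19 mm behind it; z points along the fingers, y is the direction in which the jaws open and shut (so a half turn about z gives the same grasp; the last joint's range is limited). The gripper opens to 85 mm and grips with 20 to 120 N. Pads are 22 mm wide; open, the fingers measure 114 mm over their backs; the gripper's body (76 mm by 85 mm) begins 54 mm behind the grasp point. The pads swing forward as they close: fully open they stand 13 mm farther back than shut.
Start: joints at [1.298, 0.468, -0.012, 1.603, 0.006, 1.071, -0.056], TCP at [0.148, -0.633, 0.231] pointing down, gripper open.
Joint ranges: [-2.53, 2.53], [-0.31, 2.02], [-1.57, 1.55], [0.28, 2.44], [-1.29, 4.43], [0.15, 1.84], [-2.92, 2.92]. Speed limits (rad/s): [2.57, 2.57, 3.14, 3.14, 3.14, 3.14, 3.14].

INTERFACE

Orientations are given as a unit quaternion [w, x, y, z].
In Python, from station import manip, vision gives the robot as it stands.
- The arm moves only by the tool send_rows, never from a script. Its argument "commands" is a list that holds one entry, the list of rows, each a list of 5 numbers: the opening in per cent of the stroke, from 0 (shut) to 100 (fully open), then the shift along the tool's x, y, z in mm, then the turn about the tool's z in degrees. A call has 1 to 20 rows; each row is the pose to reach, as a shift and turn from the pose measured when the call began, along the tool's axes at that moment; what a row does not reach only later rows make up. A row lasts 1/8 s, in which the tool goes at most 62.5 mm and 10.7 degrees, less where a joint would pass 70% of its speed; a pose out of reach is approached as far as the arm can. A call with a gripper value outside its range is refused whole. The fingers move at their own pace and stop on an object; "grip_force" is the grip in N (left out, the last holds). Time passes only in rows, so rows that repeat a pose let the fingers close. It gives the time, the measured TCP pose, the force and the opening at its end, in the units of the state.
- manip.get_state(): the state, without advancing time (a new reading comes with each control period).
- vision.capture(name): name is "scene" or "side" or "wrist"; returns a dict with "color" (480x640x3 uint8, red, green, blue), "fov_y" (degrees; the focal length in pixels is half the picture's height over the tangent of half this angle, whatever the lens; pixels are square), "cx", "cy" (the principal point, pixels), "position" and "orientation" of the camera in the world; the wrist camera has in their place "hand_eye" (4x4, takes a point from camera to tool coordinates, whose origin is the TCP and whose axes are the flange's). Camera axes: x right, y up, looking along -z (the intrinsics and any distortion apply to the point x, -y, -z); pixel columns grow to the right and rows downward; lengths in m; the calibration is good to about 2 mm. A picture is of the moment at which its call begins: read the wrist's pose just before it. There is no depth.
- manip.sign_off(): hands the job in, once; it reports no verdict.
Trained networks look in a picture, given as the dict that the camera call returned (one of the last four; its "shot" number tells which), for a name from the list of things; names that differ only in an ending like _2 or _b are one class to them, and where a whole thing is asked for, a point or a joint stands for the part that bears it (a point fixed in the world has none). Each returns a list of dicts, best first, with "confidence" (0 to 1); they miss things now and then, are a little off and sometimes report something else, mostly with a low value. They report only what shows in the picture. A call takes as long as a camera call.
- vision.look_for(picture, query): "box" ([left, top, right, bottom] in pixels, round what is visible of it).
The state is a dict: "clock": time; "qpos": joint angles; "joint_velocities": joint speeds; "tau": joint torques, N m; "ee_pos": TCP position; "orientation": TCP orientation; "ft_force": force on the tool from outside, world axes, zero at the start; "moment": the same for the moment, N m; "gripper_width": finger opening in m.
Only numpy, scipy, OpenCV 4.12 (cv2) and the standard library are available. Lean on these libraries where they do the work, as an engineer would, in place of code of your own. Each camera call takes 0.05 s, during which the arm holds its last target. There are 200 camera calls.

## Working session

There is one attempt and no reset: what is moved stays moved. The work goes in short steps, Python scripts to look and compute and a tool call to move; the robot and the scene stay as the last step left them, time stands still between calls to the robot, and variables do not carry over. Pictures are saved under pics/ and viewed, about 12 in all and at most 16, crops included, and the job is handed in when it is done.

Besides the shell and the picture viewer there is one more tool, called after "Call:" as name(argument=value, ...) on one line, values as JSON. send_rows: Moves the arm, as the interface text tells. Its arguments: {"type":"object","properties":{"commands":{"type":"array"},"grip_force":{"type":"number"}},"required":["commands"]}

```bash
ls; mkdir -p pics
cat > h.py <<'E'
import numpy as np, cv2
from scipy.spatial.transform import Rotation as R
from station import manip, vision
def q2R(q): return R.from_quat([q[1],q[2],q[3],q[0]]).as_matrix()
def cam(name):
    s=manip.get_state(); p=vision.capture(name)
    if 'hand_eye' in p:
        T=np.eye(4);T[:3,:3]=q2R(s['orientation']);T[:3,3]=s['ee_pos']
        T=T@np.array(p['hand_eye'])
    else:
        T=np.eye(4);T[:3,:3]=q2R(p['orientation']);T[:3,3]=p['position']
    p['T']=T; p['f']=p['color'].shape[0]/2/np.tan(np.radians(p['fov_y'])/2)
    return p
def ray(p,uv):
    d=np.array([(uv[0]-p['cx'])/p['f'],-(uv[1]-p['cy'])/p['f'],-1]); d=p['T'][:3,:3]@d
    return p['T'][:3,3],d/np.linalg.norm(d)
def atz(p,uv,z):
    o,d=ray(p,uv); return o+d*(z-o[2])/d[2]
def tri(obs):
    A=np.zeros((3,3));b=np.zeros(3)
    for p,uv in obs:
        o,d=ray(p,uv);M=np.eye(3)-np.outer(d,d);A+=M;b+=M@o
    x=np.linalg.solve(A,b); return x,[np.linalg.norm((np.eye(3)-np.outer(ray(p,uv)[1],ray(p,uv)[1]))@(x-ray(p,uv)[0])) for p,uv in obs]
def proj(p,X):
    c=np.linalg.inv(p['T'])@np.append(X,1); return np.array([p['cx']+p['f']*c[0]/-c[2],p['cy']-p['f']*c[1]/-c[2]])
def save(p,n,box=None,scale=1):
    im=p['color'][:,:,::-1]
    if box: im=im[box[1]:box[3],box[0]:box[2]]
    if scale!=1: im=cv2.resize(im,None,fx=scale,fy=scale,interpolation=cv2.INTER_CUBIC)
    cv2.imwrite('pics/'+n,im)
E
python3 - <<'E'
from h import *
s=manip.get_state();print(s)
P={}
for n in ['scene','side','wrist']:
    p=cam(n);save(p,n+'0.png');print(n,{k:v for k,v in p.items() if k not in('color','T')},p['f'])
    for q in ['unit','lid','tray','screwdriver','programmer','jar','tape','relay','stud_left_wing','stud_right_wing','notes','mouse','marker','board_panel','pen_cup','mug']:
        r=vision.look_for(p,q)
        print(q,[(np.round(x['box']).astype(int).tolist(),round(x['confidence'],2)) for x in r[:2]])
E
```

```text
pics
{'clock': 0.0, 'qpos': array([ 1.29801671,  0.46840014, -0.01158692,  1.60366018,  0.00599265,
        1.07140534, -0.05630354]), 'joint_velocities': array([-0.00053661,  0.0003622 , -0.00069218,  0.00028344, -0.00138825,
       -0.00036701,  0.00033128]), 'tau': array([ 8.65709972e-04, -5.32384014e+01,  2.16228148e-02, -2.51299506e+01,
        1.13201662e-02,  7.91288679e-03, -6.61209498e-06]), 'ee_pos': array([ 0.14783833, -0.63236836,  0.2303083 ]), 'orientation': array([-9.03710604e-04,  9.93411876e-01,  1.14594940e-01, -1.68665903e-04]), 'ft_force': array([ 0.7176522 ,  0.34056995, -0.07209061]), 'moment': array([ 0.01449799,  0.0154686 , -0.04424222]), 'gripper_width': 0.0852408734096059}
scene {'fov_y': 43.316824028214526, 'cx': 313.98076081602665, 'cy': 222.93598177754518, 'position': array([1.41557349, 0.26487076, 1.18094595]), 'orientation': array([0.54299551, 0.20151738, 0.27595965, 0.76706773]), 'shot': 1, 'f': np.float64(604.3699264550831)} 604.3699264550831
unit [([128, 149, 312, 270], 0.96)]
lid [([127, 150, 270, 254], 0.65), ([232, 196, 250, 222], 0.61)]
tray [([
[... 1643 characters left out ...]
2, 411, 216], 0.81)]
wrist {'fov_y': 62.65712103670561, 'cx': 311.60758886127945, 'cy': 235.90459473662784, 'hand_eye': array([[-7.58609396e-04,  9.65670988e-01,  2.59767143e-01,
         6.56830171e-02],
       [ 9.99999638e-01,  6.32137177e-04,  5.70405434e-04,
         8.31980562e-04],
       [ 3.86615510e-04,  2.59767481e-01, -9.65671117e-01,
        -1.42733811e-01],
       [ 0.00000000e+00,  0.00000000e+00,  0.00000000e+00,
         1.00000000e+00]]), 'shot': 3, 'f': np.float64(394.2877649489145)} 394.2877649489145
unit []
lid []
tray []
screwdriver []
programmer []
jar []
tape []
relay []
stud_left_wing []
stud_right_wing []
notes []
mouse []
marker []
board_panel []
pen_cup []
mug []
```

Run:
```python
from h import *
p=cam('side');save(p,'sideA.png',(200,140,480,440),2.4)
for n,uv in dict(screw=(319,357),prog=(312,389),jar=(311,308),tape=(310,333)).items(): print(n,atz(p,uv,.068))
print('tray',atz(p,(317,205),.02)); print('unit ctr ',[atz(p,uv,.066) for uv in [(264,424),(264,212),(366,213)]])
```

```text
screw [ 0.51429507 -0.30794286  0.068     ]
prog [ 0.4939176  -0.38042783  0.068     ]
jar [ 0.50878932 -0.17960926  0.068     ]
tape [ 0.50110761 -0.24624898  0.068     ]
tray [0.55672331 0.20988918 0.02      ]
unit ctr  [array([ 0.39899508, -0.44436286,  0.066     ]), array([0.41643775, 0.14455248, 0.066     ]), array([0.67303475, 0.11496145, 0.066     ])]
```

View pics/sideA.png

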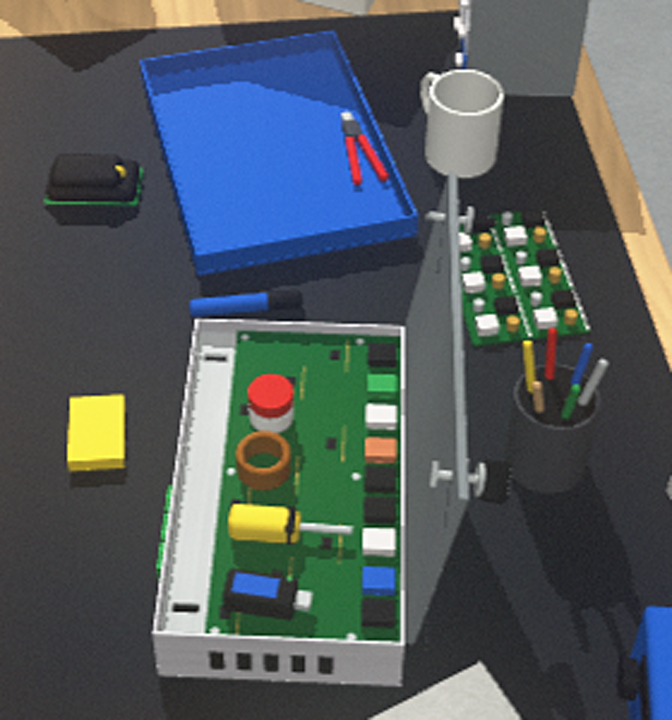

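View pics/scene0.png

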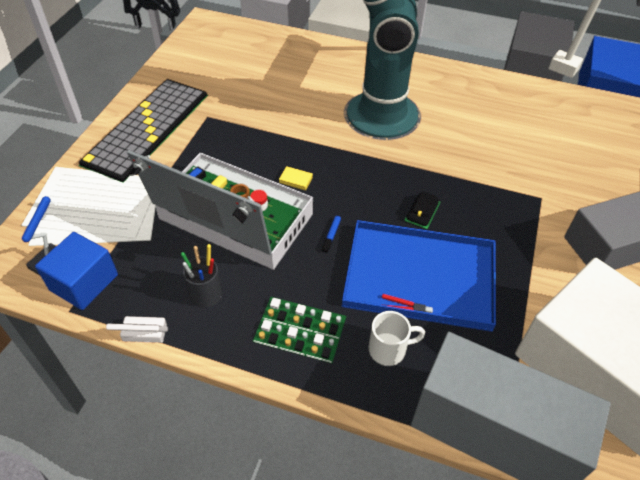

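```bash
cat >> h.py <<'E'
def yaw(s=None):
    s=s or manip.get_state(); X=q2R(s['orientation'])[:,0]; return np.degrees(np.arctan2(X[1],X[0]))
def rel(pos,yw=None):
    s=manip.get_state(); M=q2R(s['orientation']); d=M.T@(np.array(pos)-s['ee_pos'])*1000
    t=0 if yw is None else (yaw(s)-yw+180)%360-180
    return np.round(d,1),round(t,1)
def dets(p,qs):
    out={}
    for q in qs:
        r=vision.look_for(p,q); out[q]=[(np.round(x['box']).astype(int).tolist(),round(x['confidence'],2)) for x in r[:2]]
    return out
def st():
    s=manip.get_state(); print('t',round(s['clock'],2),'pos',np.round(s['ee_pos'],4),'yaw',round(yaw(s),1),'F',np.round(s['ft_force'],1),'w',round(s['gripper_width'],4),'q',np.round(s['qpos'],2),'tilt',np.round(q2R(s['orientation'])[:,2],3))
E
python3 - <<'E'
from h import *
p=cam('side');q=cam('scene')
f=lambda u,v:(200+u/2.4,140+v/2.4)
U=[atz(p,f(*c),.066) for c in [(197,321),(157,632),(405,642),(405,328)]]
T=[atz(p,f(*c),.03) for c in [(140,60),(335,33),(415,215),(197,262)]]
print(np.round(U,3));print(np.round(T,3), np.mean(T,0)); 
T2=[atz(q,c,.03) for c in [(359,223),(495,240),(494,327),(344,302)]];print(np.round(T2,3),np.mean(T2,0))
a=U[0]-U[1];b=U[3]-U[2];print([np.degrees(np.arctan2(-v[0],v[1])) for v in (a,b)],np.mean(U,0))
# lid edge: side corners z?
print('lid edge tri near stud R', tri([(p,f(487,480)),(q,(137,165))]),tri([(p,f(440,477)),(q,(137,165))]))
print('lid corners', tri([(p,f(465,497)),(q,(130,152))]),tri([(p,f(453,175)),(q,(270,213))]))
print(rel([.5,-.28,.36],yaw()),rel([.5,-.28,.36],0))
E
```

```text
[[ 0.451 -0.071  0.066]
 [ 0.403 -0.401  0.066]
 [ 0.598 -0.43   0.066]
 [ 0.648 -0.1    0.066]]
[[0.405 0.387 0.03 ]
 [0.642 0.417 0.03 ]
 [0.689 0.09  0.03 ]
 [0.455 0.043 0.03 ]] [0.54769324 0.23427139 0.03      ]
[[0.464 0.063 0.03 ]
 [0.404 0.391 0.03 ]
 [0.649 0.424 0.03 ]
 [0.697 0.097 0.03 ]] [0.55335922 0.24392365 0.03      ]
[np.float64(-8.339872104317514), np.float64(-8.591712747277102)] [ 0.52491278 -0.25064511  0.066     ]
lid edge tri near stud R (array([ 0.64897059, -0.40621421,  0.24398717]), [np.float64(0.003603646614780526), np.float64(0.0036036466147805163)]) (array([ 0.62816261, -0.40581863,  0.23656761]), [np.float64(0.011210722334958834), np.float64(0.011210722334958775)])
lid corners (array([ 0.62874802, -0.43030297,  0.25827646]), [np.float64(0.00212280236574777), np.float64(0.0021228023657478027)]) (array([ 0.68098407, -0.08023007,  0.24425115]), [np.float64(0.004002082445605862), np.float64(0.004002082445605664)])
(array([ 423.1, -263.5, -128.7]), np.float64(0.0)) (array([ 423.1, -263.5, -128.7]), np.float64(13.2))
```

Call:
send_rows(commands=[[[100, 50, -35, -60, -9], [100, 105, -70, -90, -18], [100, 160, -105, -110, -28], [100, 215, -140, -110, -37], [100, 270, -175, -110, -46], [100, 325, -205, -110, -55], [100, 380, -235, -110, -64], [100, 423, -263, -110, -68.4], [100, 423, -263, -110, -68.4]]])

```text
clock: 3.82
ee_pos: [0.5025, -0.2768, 0.3416]
orientation: [0.0, 0.755, 0.655, 0.001]
ft_force: [-0.5, 0.2, -0.1]
gripper_width: 0.0854
```

Run:
```python
from h import *
st();p=cam('wrist');save(p,'w1.png')
print(dets(p,['screwdriver','programmer','jar','tape','relay','unit','stud_left_wing','stud_right_wing']))
import pickle;pickle.dump(p,open('w1.pkl','wb'))
```

```text
t 3.83 pos [ 0.5025 -0.2768  0.3416] yaw 81.9 F [-0.5  0.2 -0.1] w 0.0854 q [ 0.81  0.29 -0.45  1.64  0.13  1.25  0.19] tilt [ 0.001  0.001 -1.   ]
{'screwdriver': [([280, 210, 375, 237], 0.96)], 'programmer': [([283, 264, 345, 300], 0.56), ([410, 2, 613, 370], 0.33)], 'jar': [([283, 265, 344, 297], 0.74), ([286, 78, 328, 124], 0.56)], 'tape': [([410, 0, 612, 372], 0.19)], 'relay': [], 'unit': [([225, 1, 613, 373], 0.91)], 'stud_left_wing': [([282, 138, 330, 184], 0.29)], 'stud_right_wing': [([547, 362, 573, 373], 0.53)]}
```

View pics/w1.png

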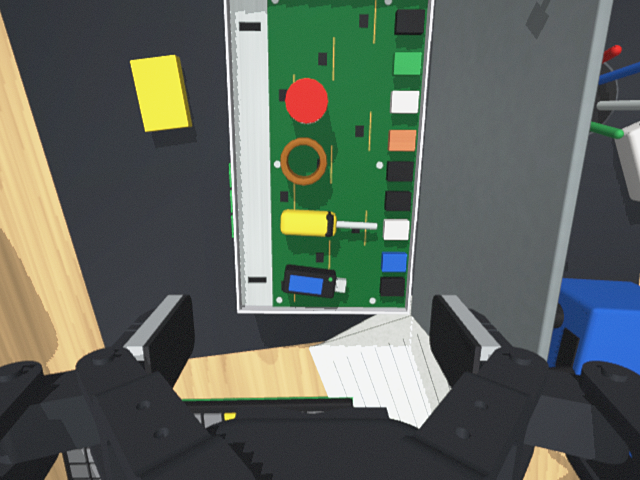

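Run:
```python
from h import *
import pickle
p=pickle.load(open('w1.pkl','rb'));q=cam('side')
W=dict(jar=((307,101),(312.9,303)),tape=((303,161),(309.6,328)),screw=((308,222),(309,356)),prog=((310,282),(307.5,386)))
for n,(a,b) in W.items(): print(n,tri([(p,a),(q,b)]),'nominal',atz(p,a,{'jar':.092,'tape':.079,'screw':.072,'prog':.078}[n]))
def ang(a,b,z):
    v=atz(p,b,z)-atz(p,a,z);return np.degrees(np.arctan2(v[1],v[0]))
print('screw ang',ang((283,222),(377,226),.068),'prog',ang((285,280),(344,285),.07))
print('rim',[np.round(atz(p,c,.066),3) for c in [(238,311),(226,0),(411,311),(432,0)]],'ang',ang((238,311),(411,311),.066))
print(rel(atz(p,W['jar'][0],.092)))
```

```text
jar (array([ 0.51220552, -0.18559557,  0.09173973]), [np.float64(0.0005520459416990909), np.float64(0.0005520459416990997)]) nominal [ 0.51165521 -0.1855719   0.092     ]
tape (array([ 0.50007578, -0.24121296,  0.07868211]), [np.float64(0.0007979407714676579), np.float64(0.0007979407714676143)]) nominal [ 0.49929062 -0.24112014  0.079     ]
screw (array([ 0.49453804, -0.30613838,  0.07177147]), [np.float64(0.0003348610023671922), np.float64(0.0003348610023672463)]) nominal [ 0.49488134 -0.30611361  0.072     ]
prog (array([ 0.48639844, -0.37481737,  0.07096806]), [np.float64(0.0007232030889192125), np.float64(0.0007232030889191691)]) nominal [ 0.48754127 -0.37211728  0.078     ]
screw ang -10.662110521545157 prog -13.341872010449782
rim [array([ 0.399, -0.4  ,  0.066]), array([ 0.449, -0.083,  0.066]), array([ 0.597, -0.429,  0.066]), array([ 0.642, -0.111,  0.066])] ang -8.170199708352863
(array([ 96.9,  -2. , 249.3]), 0)
```

Call:
send_rows(commands=[[[80, 48, -1, 60, 0], [80, 97, -2, 110, 0], [80, 97, -2, 165, 0], [80, 97, -2, 215, 0], [80, 97, -2, 250, 0], [80, 97, -2, 272, 0], [80, 97, -2, 281, 0], [80, 97, -2, 281, 0], [0, 97, -2, 281, 0], [0, 97, -2, 281, 0], [0, 97, -2, 281, 0], [0, 97, -2, 281, 0], [0, 97, -2, 281, 0], [0, 97, -2, 270, 0], [0, 97, -2, 250, 0]]], grip_force=50)

```text
clock: 6.2
ee_pos: [0.5112, -0.1853, 0.0916]
orientation: [-0.0, 0.758, 0.652, -0.0]
ft_force: [1.2, 0.2, 0.1]
gripper_width: 0.0387
```

Run:
```python
from h import *
st();print(rel([.533,.125,.2]))
```

```text
t 6.2 pos [ 0.5112 -0.1853  0.0916] yaw 81.4 F [1.2 0.2 0.1] w 0.0387 q [ 0.62  0.53 -0.42  1.94  0.31  0.74 -0.13] tilt [-0.001  0.    -1.   ]
(array([ 310.1,  -24.7, -108.4]), 0)
```

Call:
send_rows(commands=[[[0, 0, 0, -50, 0], [0, 40, -3, -90, 0], [0, 95, -8, -90, 0], [0, 150, -12, -90, 0], [0, 205, -16, -90, 0], [0, 260, -21, -80, 0], [0, 310, -25, -50, 0], [0, 310, -25, 0, 0], [0, 310, -25, 40, 0], [0, 310, -25, 65, 0], [0, 310, -25, 76, 0], [0, 310, -25, 77, 0], [0, 310, -25, 77, 0], [70, 310, -25, 77, 0], [80, 310, -25, 77, 0], [80, 310, -25, 50, 0], [100, 310, -25, -10, 0], [100, 310, -25, -70, 0], [100, 310, -25, -120, 0]]])

```text
clock: 8.57
ee_pos: [0.5329, 0.1251, 0.2145]
orientation: [0.0, 0.758, 0.652, 0.0]
ft_force: [1.4, -0.4, 0.2]
gripper_width: 0.0859
```

Run:
```python
from h import *
st()
p=cam('side');print(dets(p,['screwdriver','programmer','jar','tape']))
print(rel([.4997,-.2412,.12],81.6))
```

```text
t 8.57 pos [0.5329 0.1251 0.2145] yaw 81.5 F [ 1.4 -0.4  0.2] w 0.0859 q [ 0.18  0.38 -0.58  1.84  0.25  0.99 -0.66] tilt [ 0.001  0.    -1.   ]
{'screwdriver': [], 'programmer': [([292, 379, 327, 401], 0.59)], 'jar': [([302, 214, 317, 237], 0.72), ([381, 332, 411, 350], 0.48)], 'tape': [([299, 323, 322, 345], 0.66), ([302, 214, 321, 237], 0.19)]}
(array([-366.5,   22.4,   91.7]), np.float64(-0.2))
```

Call:
send_rows(commands=[[[100, -55, 3, 0, 0], [100, -115, 7, 0, 0], [100, -175, 11, 0, 0], [100, -235, 14, 0, 0], [100, -295, 18, 0, 0], [90, -350, 21, 10, 0], [90, -366, 22, 50, 0], [90, -366, 22, 95, 0], [90, -366, 22, 130, 0], [90, -366, 22, 150, 0], [90, -366, 22, 155, 0], [90, -366, 22, 155, 0], [0, -366, 22, 155, 0], [0, -366, 22, 155, 0], [0, -366, 22, 155, 0], [0, -366, 22, 155, 0], [0, -366, 22, 145, 0], [0, -366, 22, 125, 0]]], grip_force=40)

```text
clock: 11.08
ee_pos: [0.4989, -0.2405, 0.087]
orientation: [-0.001, 0.758, 0.652, -0.001]
ft_force: [0.8, -0.4, -0.3]
gripper_width: 0.0455
```

Run:
```python
from h import *
st();print(rel([.518,.203,.2]))
```

```text
t 11.07 pos [ 0.4989 -0.2405  0.087 ] yaw 81.4 F [ 0.8 -0.4 -0.3] w 0.0455 q [ 0.7   0.54 -0.39  1.92  0.3   0.74 -0.02] tilt [-0.003  0.    -1.   ]
(array([ 441.4,  -47.4, -113. ]), 0)
```

Call:
send_rows(commands=[[[0, 0, 0, -50, 0], [0, 40, -4, -95, 0], [0, 100, -11, -100, 0], [0, 160, -17, -100, 0], [0, 220, -24, -100, 0], [0, 280, -30, -100, 0], [0, 340, -37, -100, 0], [0, 400, -43, -85, 0], [0, 441, -47, -45, 0], [0, 441, -47, 5, 0], [0, 441, -47, 45, 0], [0, 441, -47, 66, 0], [0, 441, -47, 71, 0], [0, 441, -47, 72, 0], [60, 441, -47, 72, 0], [75, 441, -47, 72, 0], [75, 441, -47, 40, 0], [60, 441, -47, -20, 0], [60, 441, -47, -80, 0], [60, 441, -47, -110, 0]]])

```text
clock: 13.58
ee_pos: [0.5196, 0.2033, 0.2012]
orientation: [0.0, 0.758, 0.652, 0.002]
ft_force: [1.2, -0.1, -0.9]
gripper_width: 0.0512
```

Run:
```python
from h import *
st()
p=cam('side');print(dets(p,['screwdriver','programmer','jar','tape']))
print(rel([.508,-.309,.2],-10.7),rel([.508,-.309,.2],169.3))
save(p,'s2.png',(200,140,480,440),2)
```

```text
t 13.57 pos [0.5196 0.2033 0.2012] yaw 81.4 F [ 1.2 -0.1 -0.9] w 0.0512 q [ 0.04  0.42 -0.6   1.83  0.28  0.97 -0.83] tilt [ 0.003  0.002 -1.   ]
{'screwdriver': [([293, 349, 346, 369], 0.78)], 'programmer': [([293, 380, 332, 401], 0.62)], 'jar': [([301, 216, 319, 238], 0.63)], 'tape': [([296, 201, 312, 218], 0.6)]}
(array([-506.8,   66.4,   -3.2]), np.float64(92.1)) (array([-506.8,   66.4,   -3.2]), np.float64(-87.9))
```

View pics/s2.png

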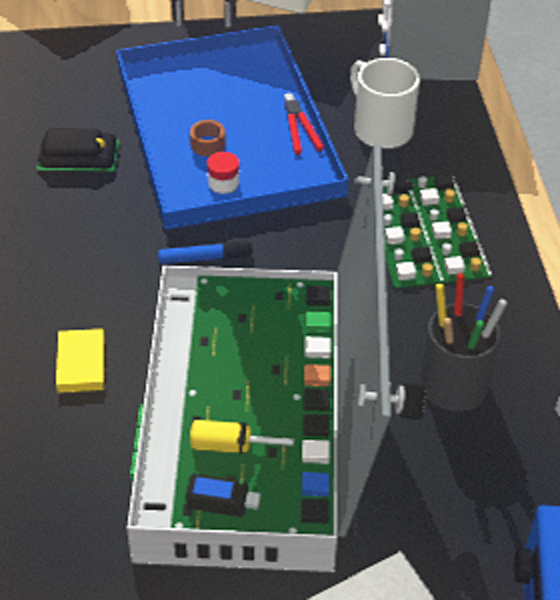

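Call:
send_rows(commands=[[[70, -60, 6, 0, -10], [70, -120, 12, 0, -20], [70, -180, 19, 0, -30], [70, -240, 25, 0, -40], [70, -300, 31, 0, -50], [70, -360, 37, 0, -60], [70, -420, 44, 0, -70], [70, -470, 49, 0, -80], [70, -506, 53, 20, -88], [70, -506, 53, 70, -88], [70, -506, 53, 110, -88], [70, -506, 53, 136, -88], [70, -506, 53, 143, -88], [70, -506, 53, 143, -88], [0, -506, 53, 143, -88], [0, -506, 53, 143, -88], [0, -506, 53, 143, -88], [0, -506, 53, 143, -88], [0, -506, 53, 125, -88], [0, -506, 53, 105, -88]]], grip_force=50)

```text
clock: 16.32
ee_pos: [0.4944, -0.3061, 0.0931]
orientation: [-0.002, 0.092, 0.996, -0.0]
ft_force: [0.0, -0.2, -0.6]
gripper_width: 0.0245
```

Run:
```python
from h import *
st();print(rel([.490,.290,.2]))
p=cam('wrist');save(p,'w2.png')
```

```text
t 16.32 pos [ 0.4944 -0.3061  0.0931] yaw 169.4 F [ 0.  -0.2 -0.6] w 0.0245 q [ 1.02  0.66 -0.7   1.84  0.55  0.86  1.43] tilt [-0.003 -0.    -1.   ]
(array([ 114. ,  585.1, -107.2]), 0)
```

View pics/w2.png

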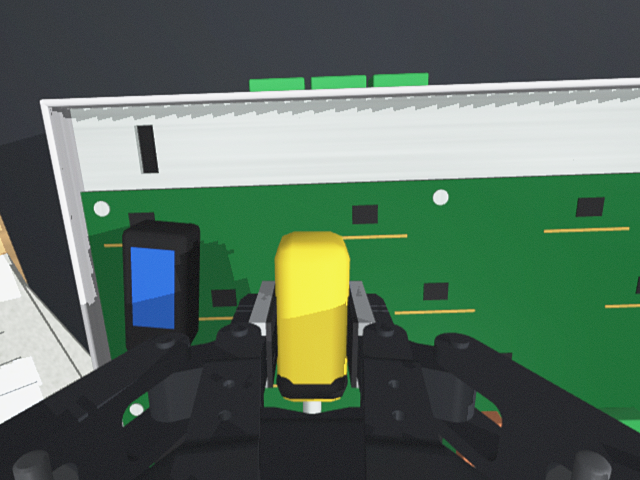

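Call:
send_rows(commands=[[[0, 0, 0, -45, 0], [0, 8, 40, -90, 0], [0, 20, 100, -105, 0], [0, 31, 160, -105, 0], [0, 43, 220, -105, 0], [0, 55, 280, -105, 0], [0, 66, 340, -105, 0], [0, 78, 400, -105, 0], [0, 90, 460, -100, 0], [0, 101, 520, -90, 0], [0, 112, 575, -70, 0], [0, 114, 585, -20, 0], [0, 114, 585, 30, 0], [0, 114, 585, 65, 0], [0, 114, 585, 77, 0], [0, 114, 585, 78, 0], [60, 114, 585, 78, 0], [70, 114, 585, 78, 0], [70, 114, 585, 40, 0], [70, 114, 585, -20, 0]]])

```text
clock: 18.88
ee_pos: [0.4907, 0.2885, 0.1147]
orientation: [-0.001, 0.092, 0.996, -0.002]
ft_force: [1.1, 0.5, 0.0]
gripper_width: 0.0601
```

Run:
```python
from h import *
st()
p=cam('side');print(dets(p,['screwdriver','programmer','jar','tape']))
save(p,'s3.png',(200,140,480,440),2)
print(rel([.4875,-.3725,.2],167))
```

```text
t 18.88 pos [0.4907 0.2885 0.1147] yaw 169.4 F [1.1 0.5 0. ] w 0.0601 q [ 0.    0.64 -0.79  1.85  0.57  0.9   0.32] tilt [-0.002 -0.004 -1.   ]
{'screwdriver': [([280, 184, 314, 196], 0.84), ([290, 381, 330, 400], 0.68)], 'programmer': [([294, 382, 331, 401], 0.72)], 'jar': [([300, 217, 320, 238], 0.7)], 'tape': [([295, 201, 314, 217], 0.76)]}
(array([-117.6, -651. ,  -83. ]), np.float64(2.4))
```

View pics/s3.png

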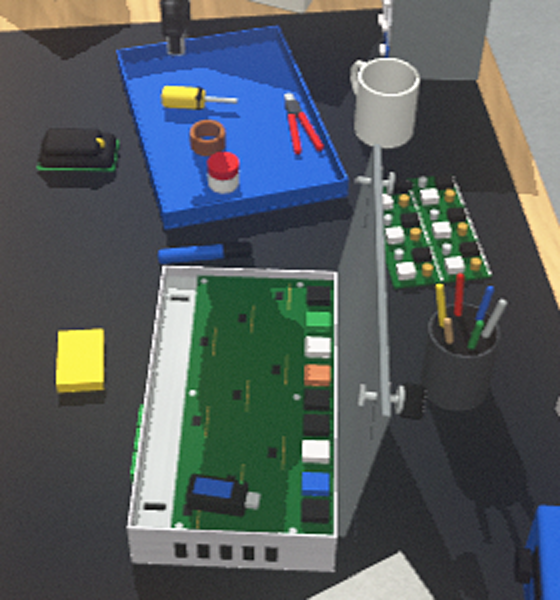

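Call:
send_rows(commands=[[[70, 0, -20, -60, 0], [60, -14, -80, -83, 0], [47, -25, -140, -83, 0], [47, -36, -200, -83, 0], [47, -47, -260, -83, 0], [47, -58, -320, -83, 0], [47, -68, -380, -83, 0], [47, -79, -440, -83, 0], [47, -90, -500, -83, 0], [47, -101, -560, -83, 2], [47, -112, -620, -83, 2], [47, -118, -651, -70, 2], [47, -118, -651, -50, 2], [47, -118, -651, -50, 2]]])

```text
clock: 20.88
ee_pos: [0.4865, -0.3705, 0.1642]
orientation: [-0.001, 0.109, 0.994, 0.0]
ft_force: [-0.1, -0.1, -0.2]
gripper_width: 0.0402
```

Run:
```python
from h import *
st()
p=cam('wrist');print(dets(p,['programmer']));save(p,'w3.png')
import pickle;pickle.dump(p,open('w3.pkl','wb'))
print(rel([.4875,-.3725,.06],167))
```

```text
t 20.88 pos [ 0.4865 -0.3705  0.1642] yaw 167.5 F [-0.1 -0.1 -0.2] w 0.0402 q [ 1.14  0.61 -0.75  1.72  0.48  1.01  1.56] tilt [-0.002  0.001 -1.   ]
{'programmer': [([282, 190, 330, 302], 0.61)]}
(array([  0.6,  -1.8, 106.8]), np.float64(0.6))
```

View pics/w3.png

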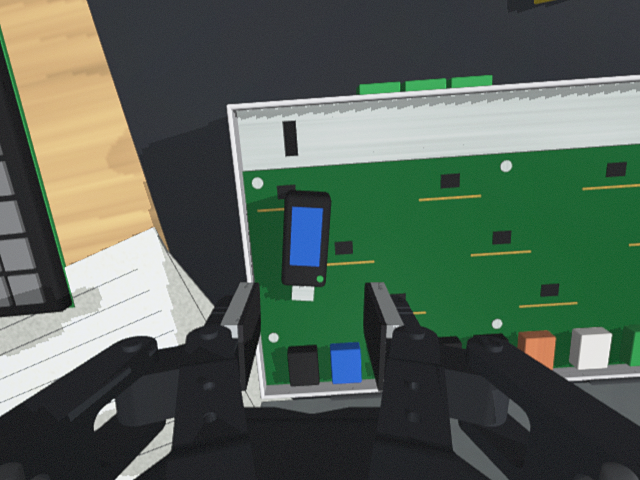

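Run:
```python
from h import *
import pickle
p=pickle.load(open('w3.pkl','rb'))
c=atz(p,(307,238),.078);a=atz(p,(308,208),.078);b=atz(p,(304.5,266),.078);v=b-a
print(c,np.degrees(np.arctan2(v[1],v[0])),np.linalg.norm(v),rel([c[0],c[1],.058],np.degrees(np.arctan2(v[1],v[0]))+180))
```

```text
[ 0.48334203 -0.37328753  0.078     ] -16.095032190322417 0.03621500637171855 (array([  4.5,  -3.5, 108.8]), np.float64(3.7))
```

Call:
send_rows(commands=[[[47, 4, -3, 30, 3.5], [47, 4, -3, 70, 3.5], [47, 4, -3, 98, 3.5], [47, 4, -3, 106, 3.5], [47, 4, -3, 106, 3.5], [0, 4, -3, 106, 3.5], [0, 4, -3, 106, 3.5], [0, 4, -3, 106, 3.5], [0, 4, -3, 106, 3.5], [0, 4, -3, 90, 3.5], [0, 4, -3, 70, 3.5]]])

```text
clock: 22.35
ee_pos: [0.4837, -0.3728, 0.0979]
orientation: [0.001, 0.139, 0.99, -0.001]
ft_force: [0.5, 0.0, -1.0]
gripper_width: 0.0269
```

Run:
```python
from h import *
st();print(rel([.477,.355,.2]),rel([.568,.300,.2]))
```

```text
t 22.35 pos [ 0.4837 -0.3728  0.0979] yaw 164.1 F [ 0.5  0.  -1. ] w 0.0269 q [ 1.1   0.68 -0.69  1.77  0.54  0.89  1.46] tilt [ 0.001 -0.002 -1.   ]
(array([ 206.1,  697.8, -103.4]), 0) (array([ 103.5,  669.9, -103.2]), 0)
```

Call:
send_rows(commands=[[[0, 0, 0, -50, 0], [0, 3, 40, -95, 0], [0, 7, 100, -100, 0], [0, 11, 160, -100, 0], [0, 15, 220, -100, 0], [0, 19, 280, -100, 0], [0, 24, 340, -100, 0], [0, 28, 400, -100, 0], [0, 32, 460, -90, 0], [0, 36, 515, -70, 0], [0, 36, 523, -20, 0], [0, 36, 523, 30, 0], [0, 36, 523, 70, 0], [0, 36, 523, 83, 0], [0, 36, 523, 84, 0], [50, 36, 523, 84, 0], [55, 36, 523, 84, 0], [55, 36, 523, 40, 0], [40, 36, 523, -20, 0], [0, 36, 523, -80, 0]]])

```text
clock: 24.85
ee_pos: [0.5925, 0.1401, 0.1795]
orientation: [0.001, 0.139, 0.99, -0.001]
ft_force: [2.2, -0.3, 0.5]
gripper_width: 0.017
```

Run:
```python
from h import *
st()
p=cam('side');print(dets(p,['screwdriver','programmer','jar','tape','relay']))
save(p,'s4.png',(200,140,480,440),2)
q=cam('scene');save(q,'sc4.png',(100,130,420,350),2.5)
```

```text
t 24.85 pos [0.5925 0.1401 0.1795] yaw 164.1 F [ 2.2 -0.3  0.5] w 0.017 q [ 0.29  0.6  -0.8   1.72  0.49  1.04  0.61] tilt [ 0.002 -0.002 -1.   ]
{'screwdriver': [([280, 184, 316, 196], 0.71), ([216, 201, 259, 226], 0.43)], 'programmer': [([323, 215, 351, 233], 0.54)], 'jar': [([303, 216, 318, 237], 0.59)], 'tape': [([295, 200, 313, 219], 0.53)], 'relay': []}
```

View pics/s4.png

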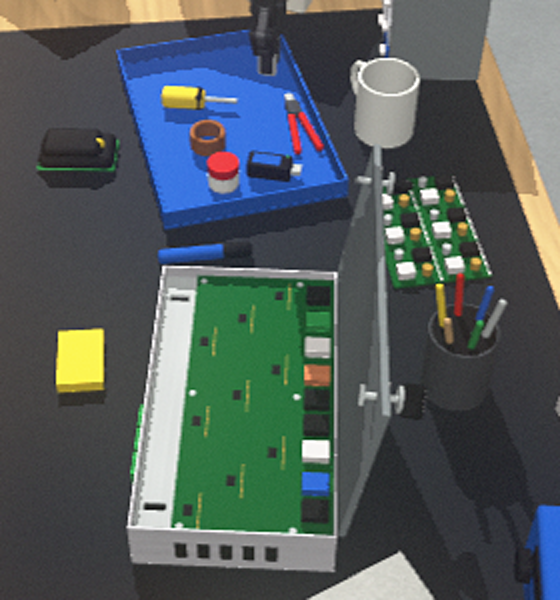

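View pics/sc4.png

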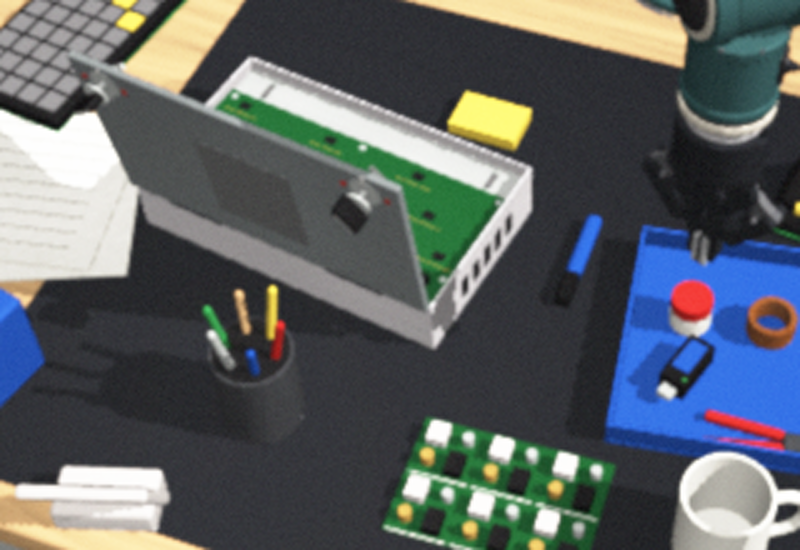

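Call:
send_rows(commands=[[[0, 0, 0, -60, 0], [0, -10, -15, -120, 0], [0, -50, -60, -145, 0], [0, -85, -110, -145, 0], [0, -120, -160, -145, 0], [0, -155, -210, -145, -2], [0, -190, -260, -145, -4], [0, -225, -310, -145, -6], [0, -259, -364, -145, -7.5], [0, -259, -364, -145, -7.5]]])

```text
clock: 26.45
ee_pos: [0.74, -0.2889, 0.3171]
orientation: [-0.003, 0.078, 0.997, -0.002]
ft_force: [-0.3, -0.3, -0.3]
gripper_width: 0.0003
```

```bash
cat >> h.py <<'E'
Cu=np.array([.524,-.249]); YU=-8.4
ux=np.array([np.cos(np.radians(YU)),np.sin(np.radians(YU))]); uy=np.array([-ux[1],ux[0]])
def un(X): d=np.array(X)[:2]-Cu; return np.round(np.array([d@ux,d@uy,X[2]])*1000,1)
def wu(x,y,z): return np.append(Cu+ux*x/1000+uy*y/1000,z/1000)
E
python3 - <<'E'
from h import *
st();s=manip.get_state();print(un(s['ee_pos']))
p=cam('scene');save(p,'sc5.png',(80,80,400,320),2.5)
q=cam('wrist')
E
```

```text
t 26.45 pos [ 0.74   -0.2889  0.3171] yaw 171.0 F [-0.3 -0.3 -0.3] w 0.0003 q [ 0.68  0.8  -0.75  1.02  0.52  1.5   1.47] tilt [-0.006 -0.004 -1.   ]
[219.5  -7.9 317.1]
```

View pics/sc5.png

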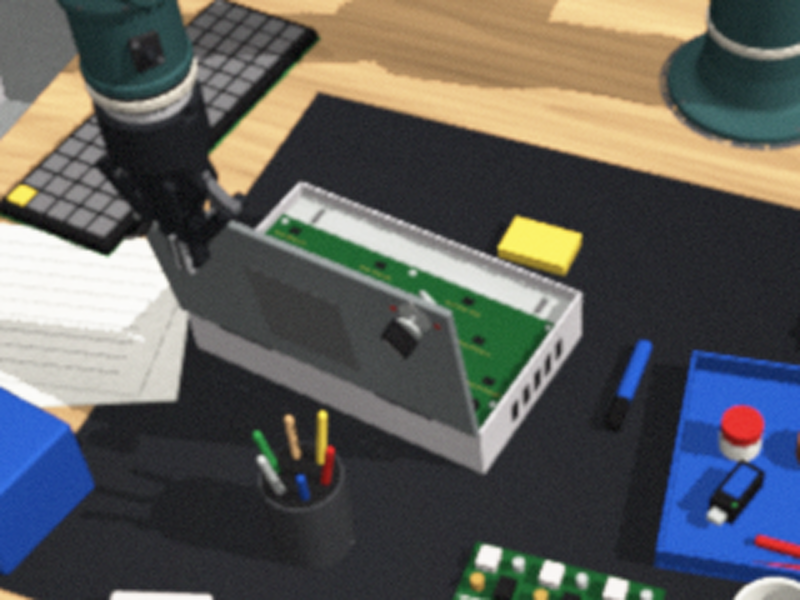

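Call:
send_rows(commands=[[[0, 0, 8, 40, 0], [0, 0, 8, 77, 0], [0, 35, 8, 79, 0], [0, 70, 8, 80, 0], [0, 95, 8, 76, 0], [0, 113, 8, 75, 0], [0, 136, 8, 77, 0], [0, 156, 8, 82, 0], [0, 177, 8, 90, 0], [0, 196, 8, 99, 0], [0, 215, 8, 112, 0], [0, 231, 8, 125, 0], [0, 231, 8, 125, 0]]])

```text
clock: 28.18
ee_pos: [0.5111, -0.2378, 0.1942]
orientation: [-0.004, 0.073, 0.997, -0.0]
ft_force: [-0.1, 0.2, -0.4]
gripper_width: 0.0
```

Run:
```python
from h import *
st();s=manip.get_state();print(un(s['ee_pos']))
p=cam('side');save(p,'s6.png',(200,140,480,440),2)
```

```text
t 28.18 pos [ 0.5111 -0.2378  0.1942] yaw 171.6 F [-0.1  0.2 -0.4] w 0.0 q [ 1.02  0.52 -0.85  1.81  0.46  1.03  1.42] tilt [-0.007 -0.    -1.   ]
[-14.4   9.2 194.2]
```

View pics/s6.png

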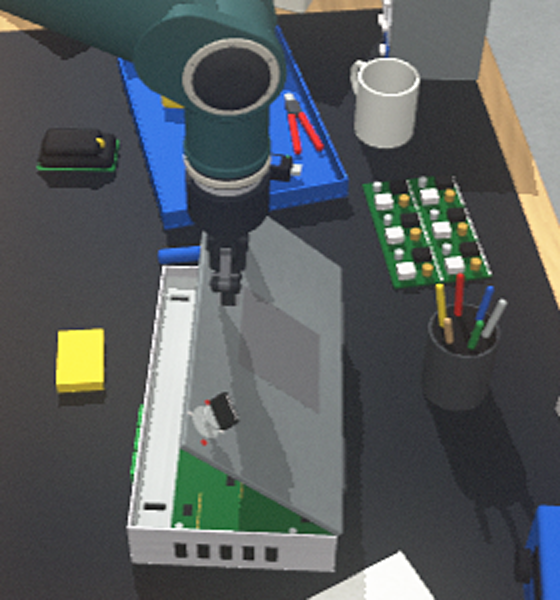

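Call:
send_rows(commands=[[[0, 12, 0, 19, 0], [0, 25, 0, 37, 0], [0, 33, 0, 52, 0], [0, 39, 0, 68, 0], [0, 44, 0, 82, 0], [0, 46, 0, 94, 0], [0, 48, 0, 104, 0], [0, 49, 0, 112, 0], [0, 50, 0, 117, 0], [0, 50, 0, 120, 0], [0, 50, 0, 121, 0]]])

```text
clock: 29.6
ee_pos: [0.4622, -0.2311, 0.0745]
orientation: [-0.003, 0.073, 0.997, -0.001]
ft_force: [-3.8, 1.9, 10.3]
gripper_width: -0.0006
```

Run:
```python
from h import *
st();s=manip.get_state();print(un(s['ee_pos']))
```

```text
t 29.6 pos [ 0.4622 -0.2311  0.0745] yaw 171.6 F [-3.8  1.9 10.3] w -0.0006 q [ 0.98  0.61 -0.74  2.    0.6   0.77  1.3 ] tilt [-0.006 -0.001 -1.   ]
[-63.7   8.7  74.5]
```

Call:
send_rows(commands=[[[0, 0, -9, -50, 0], [0, 0, -9, -110, 0], [0, 0, -9, -165, 0], [0, 0, -9, -175, 0], [0, 0, -9, -175, 0]]])

```text
clock: 30.22
ee_pos: [0.4617, -0.2402, 0.2497]
orientation: [-0.003, 0.074, 0.997, -0.001]
ft_force: [0.2, 0.3, 0.5]
gripper_width: 0.0
```

Run:
```python
from h import *
import pickle
st();p=cam('wrist');save(p,'w7.png');pickle.dump(p,open('w7.pkl','wb'))
print(dets(p,['stud_left_wing','stud_right_wing','lid','unit']))
for y in(135,-135): print(proj(p,wu(-78,y,109)))
```

```text
t 30.23 pos [ 0.4617 -0.2402  0.2497] yaw 171.6 F [0.2 0.3 0.5] w 0.0 q [ 1.17  0.39 -0.93  1.85  0.35  1.08  1.53] tilt [-0.005 -0.002 -1.   ]
{'stud_left_wing': [([477, 176, 514, 219], 0.93)], 'stud_right_wing': [([112, 178, 152, 210], 0.71), ([476, 177, 512, 218], 0.58)], 'lid': [([102, 164, 524, 367], 0.91)], 'unit': [([103, 151, 521, 366], 0.96)]}
[499.37272689 202.12405444]
[128.39111733 202.44041381]
```

View pics/w7.png

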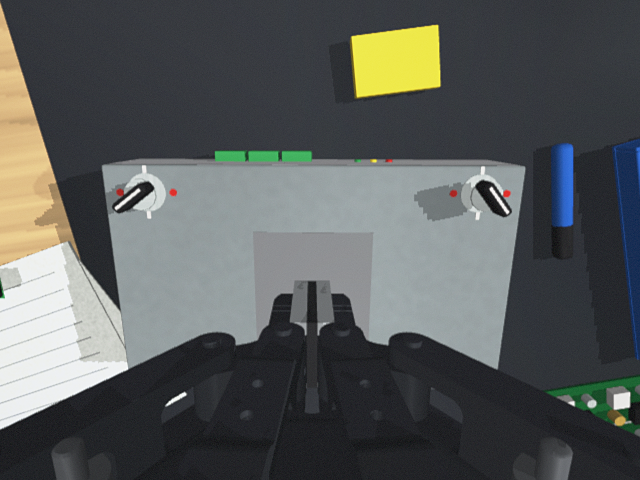

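Run:
```python
from h import *
import pickle
p=pickle.load(open('w7.pkl','rb'));print(p['T'][:3,3])
for n,c in dict(Ldots=(480,193),Rdots=(146.5,192),Lm=(480,194),Rm=(146.5,193),c0=(104,166),c1=(524,168)).items(): print(n,un(atz(p,c,.0745)))
for n,c in dict(L=(495,198),R=(135,197)).items(): print(n,un(atz(p,c,.109)),un(atz(p,c,.105)))
def A(a,b):
    v=un(atz(p,b,.109))-un(atz(p,a,.109));return np.degrees(np.arctan2(v[1],v[0])),np.hypot(*v[:2])
print('wing L',A((482,184),(507,213)),'R',A((118,210),(152,184)),'marksL',A((483,172),(477,216)),'R',A((144,170),(149,215)))
```

```text
[ 0.39808706 -0.23101638  0.39277877]
Ldots [-79.5 134.9  74.5]
Rdots [ -80.6 -135.6   74.5]
Lm [-78.7 135.   74.5]
Rm [ -79.8 -135.7   74.5]
c0 [-101.5 -167.3   74.5]
c1 [-99.5 167.8  74.5]
L [-81.  131.5 109. ] [-80.4 133.3 105. ]
R [ -82.  -129.7  109. ] [ -81.4 -131.5  105. ]
wing L (np.float64(43.90356391600698), np.float64(29.56247621563525)) R (np.float64(125.23431433923791), np.float64(32.93341767870441)) marksL (np.float64(-1.7899106082460694), np.float64(32.01562118716424)) R (np.float64(0.0), np.float64(32.7))
```

Call:
send_rows(commands=[[[45, 5, 45, 20, -10], [45, 10, 95, 50, -20], [45, 16, 135, 80, -30], [45, 16, 135, 90, -40], [45, 16, 135, 100, -44], [45, 16, 135, 100, -44]]])

```text
clock: 31.22
ee_pos: [0.4634, -0.103, 0.1469]
orientation: [-0.005, -0.306, 0.952, 0.003]
ft_force: [0.7, 0.3, 0.2]
gripper_width: 0.0387
```

Run:
```python
from h import *
import pickle
st();p=cam('wrist');save(p,'w8.png');pickle.dump(p,open('w8.pkl','wb'))
s=manip.get_state();print(un(s['ee_pos']))
print(dets(p,['stud_left_wing']))
for z in (109,98): print(proj(p,wu(-79,135,z)))
```

```text
t 31.23 pos [ 0.4634 -0.103   0.1469] yaw -144.4 F [0.7 0.3 0.2] w 0.0387 q [ 0.99  0.54 -1.04  2.04  0.59  0.91  1.82] tilt [-0.011  0.003 -1.   ]
[-80.8 135.5 147.5]
{'stud_left_wing': [([299, 230, 322, 299], 0.71)]}
[308.51734627 273.03601921]
[308.49095111 265.67857917]
```

View pics/w8.png

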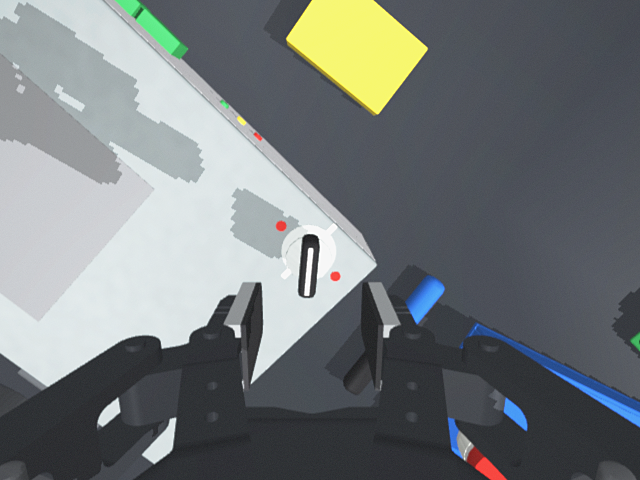

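Call:
send_rows(commands=[[[45, -1, -1.5, 25, 5], [45, -1, -1.5, 45, 5], [45, -1, -1.5, 53, 5], [45, -1, -1.5, 54, 5], [0, -1, -1.5, 54, 5], [0, -1, -1.5, 54, 5], [0, -1, -1.5, 54, 5], [0, -1, -1.5, 54, 5]]], grip_force=60)

```text
clock: 32.33
ee_pos: [0.4656, -0.1035, 0.0944]
orientation: [-0.004, -0.264, 0.965, 0.002]
ft_force: [-2.5, 2.6, 4.9]
gripper_width: 0.0073
```

Run:
```python
from h import *
st();s=manip.get_state();print(un(s['ee_pos']),s['moment'], 'turn to 0:',yaw()-171.6)
```

```text
t 32.33 pos [ 0.4656 -0.1035  0.0944] yaw -149.4 F [-2.5  2.6  4.9] w 0.0073 q [ 0.9   0.6  -0.93  2.07  0.67  0.81  1.66] tilt [-0.008  0.002 -1.   ]
[-79.  135.5  94.4] [ 0.59293467  0.37167333 -0.05647396] turn to 0: -321.0336424243675
```

Call:
send_rows(commands=[[[0, 0, 0, 0, 8], [0, 0, 0, 0, 16], [0, 0, 0, 0, 24], [0, 0, 0, 0, 32], [0, 0, 0, 0, 39], [0, 0, 0, 0, 39], [0, 0, 0, 0, 39]]])

```text
clock: 33.2
ee_pos: [0.4656, -0.1039, 0.0944]
orientation: [-0.004, 0.073, 0.997, 0.0]
ft_force: [0.3, -0.7, -0.2]
gripper_width: 0.0072
```

Run:
```python
from h import *
st();s=manip.get_state();print(un(s['ee_pos']),s['moment'])
p=cam('wrist');save(p,'w9.png',(160,120,480,360),2)
```

```text
t 33.2 pos [ 0.4656 -0.1039  0.0944] yaw 171.7 F [ 0.3 -0.7 -0.2] w 0.0072 q [ 0.79  0.53 -0.78  2.08  0.54  0.75  1.09] tilt [-0.008  0.001 -1.   ]
[-78.9 135.1  94.4] [-0.17092393  0.06178549 -0.04732457]
```

View pics/w9.png

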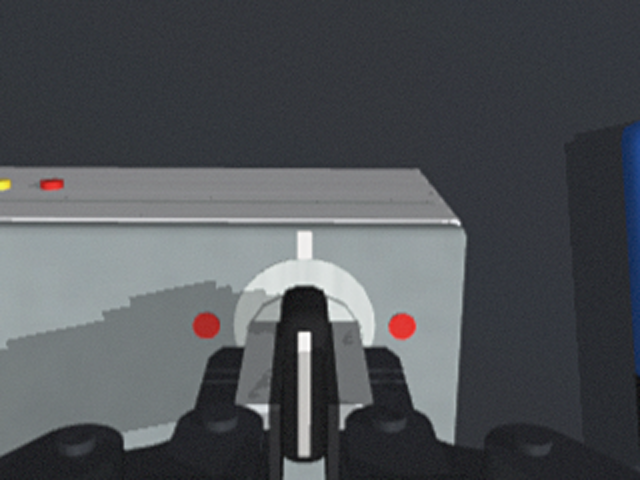

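Call:
send_rows(commands=[[[0, 0, 0, 3, 0], [0, 0, 0, 6, 0], [0, 0, 0, 9, 0], [0, 0, 0, 11, 0], [0, 0, 0, 12, 0], [0, 0, 0, 12, 0]]])

```text
clock: 34.0
ee_pos: [0.4658, -0.1039, 0.0834]
orientation: [-0.004, 0.073, 0.997, -0.0]
ft_force: [-5.1, 0.3, 18.2]
gripper_width: 0.0072
```

Run:
```python
from h import *
st();s=manip.get_state();print(un(s['ee_pos']),s['moment'])
```

```text
t 34.0 pos [ 0.4658 -0.1039  0.0834] yaw 171.7 F [-5.1  0.3 18.2] w 0.0072 q [ 0.77  0.55 -0.76  2.08  0.56  0.73  1.07] tilt [-0.008 -0.    -1.   ]
[-78.8 135.1  83.4] [ 0.06987239  1.24221333 -0.02483635]
```

Call:
send_rows(commands=[[[0, 0, 0, 0, 10], [0, 0, 0, 0, 20], [0, 0, 0, 0, 30], [0, 0, 0, 0, 40], [0, 0, 0, 0, 50], [0, 0, 0, 0, 60], [0, 0, 0, 0, 70], [0, 0, 0, 0, 80], [0, 0, 0, 0, 89], [0, 0, 0, 0, 89], [0, 0, 0, 0, 89]]])

```text
clock: 35.38
ee_pos: [0.4649, -0.1044, 0.0836]
orientation: [-0.003, 0.751, 0.66, -0.004]
ft_force: [-4.1, -0.9, 10.7]
gripper_width: 0.0073
```

Run:
```python
from h import *
st();s=manip.get_state();print(un(s['ee_pos']),s['moment'])
```

```text
t 35.38 pos [ 0.4649 -0.1044  0.0836] yaw 82.6 F [-4.1 -0.9 10.7] w 0.0073 q [ 0.47  0.45 -0.39  2.1   0.27  0.65 -0.23] tilt [-0.01  -0.001 -1.   ]
[-79.6 134.4  83.6] [-0.14413081  1.01558634 -0.07631684]
```

Call:
send_rows(commands=[[[45, 0, 0, 0, 0], [45, 0, 0, 0, 0], [45, 0, 0, -20, 0], [45, 0, 0, -65, 0], [45, -50, -1, -80, -9], [45, -110, -2, -80, -18], [45, -170, -3, -80, -27], [45, -230, -3, -80, -36], [45, -270, -4, -70, -36], [45, -270, -4, -65, -36], [45, -270, -4, -65, -36]]])

```text
clock: 36.75
ee_pos: [0.4269, -0.3704, 0.1485]
orientation: [-0.005, 0.51, 0.86, -0.002]
ft_force: [-0.7, 0.5, 0.1]
gripper_width: 0.0385
```

Run:
```python
from h import *
import pickle
st();p=cam('wrist');save(p,'w10.png');pickle.dump(p,open('w10.pkl','wb'))
s=manip.get_state();print(un(s['ee_pos']))
print(dets(p,['stud_right_wing']))
for z in (109,98): print(proj(p,wu(-79,-135.3,z)))
```

```text
t 36.75 pos [ 0.4269 -0.3704  0.1485] yaw 118.7 F [-0.7  0.5  0.1] w 0.0385 q [ 1.    0.48 -0.45  1.85  0.27  0.88  0.92] tilt [-0.011  0.001 -1.   ]
[ -77.8 -133.8  149. ]
{'stud_right_wing': []}
[310.22985949 268.2885068 ]
[310.50295752 261.19613628]
```

View pics/w10.png

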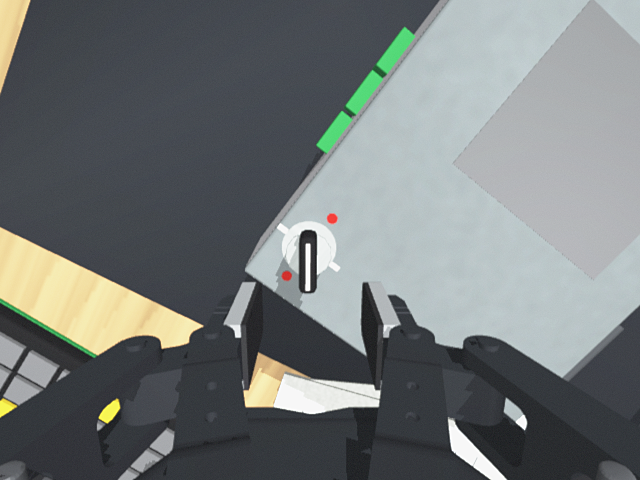

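Call:
send_rows(commands=[[[45, -0.5, -2, 25, 0], [45, -0.5, -2, 45, 0], [45, -0.5, -2, 54, 0], [45, -0.5, -2, 55, 0], [0, -0.5, -2, 55, 0], [0, -0.5, -2, 55, 0], [0, -0.5, -2, 55, 0], [0, -0.5, -2, 55, 0], [0, -0.5, -2, 55, -9], [0, -0.5, -2, 55, -18], [0, -0.5, -2, 55, -27], [0, -0.5, -2, 55, -36], [0, -0.5, -2, 55, -45], [0, -0.5, -2, 55, -53], [0, -0.5, -2, 55, -53], [0, -0.5, -2, 55, -53]]])

```text
clock: 38.85
ee_pos: [0.4262, -0.3709, 0.0946]
orientation: [-0.004, 0.073, 0.997, -0.0]
ft_force: [-1.0, 2.4, 4.4]
gripper_width: 0.0072
```

Run:
```python
from h import *
st();s=manip.get_state();print(un(s['ee_pos']),s['moment'])
p=cam('wrist');save(p,'w11.png',(160,120,480,360),2)
```

```text
t 38.85 pos [ 0.4262 -0.3709  0.0946] yaw 171.7 F [-1.   2.4  4.4] w 0.0072 q [ 1.14  0.61 -0.63  1.88  0.49  0.82  1.67] tilt [-0.009 -0.    -1.   ]
[ -78.9 -134.9   94.6] [0.49156323 0.07356266 0.04190269]
```

View pics/w11.png

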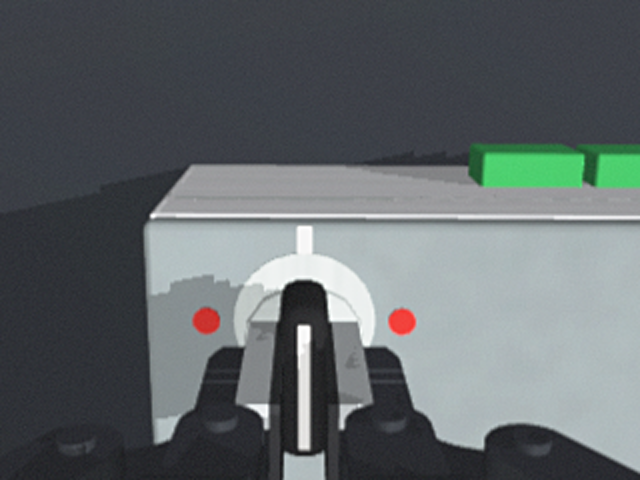

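Aligned with the white mark. Push.

Call:
send_rows(commands=[[[0, 0, 0, 3, 0], [0, 0, 0, 6, 0], [0, 0, 0, 9, 0], [0, 0, 0, 11, 0], [0, 0, 0, 12, 0], [0, 0, 0, 12, 0]]])

```text
clock: 39.65
ee_pos: [0.4263, -0.371, 0.084]
orientation: [-0.005, 0.072, 0.997, -0.001]
ft_force: [-5.0, 3.2, 17.4]
gripper_width: 0.0068
```

Call:
send_rows(commands=[[[0, 0, 0, 0.5, 10], [0, 0, 0, 0.5, 20], [0, 0, 0, 0.5, 30], [0, 0, 0, 0.5, 40], [0, 0, 0, 0.5, 50], [0, 0, 0, 0.5, 60], [0, 0, 0, 0.5, 70], [0, 0, 0, 0.5, 80], [0, 0, 0, 0.5, 89], [0, 0, 0, 0.5, 89], [0, 0, 0, 0.5, 89], [45, 0, 0, 0, 89], [45, 0, 0, 0, 89], [45, 0, 0, -20, 89], [45, 0, 0, -70, 89]]])

```text
clock: 41.52
ee_pos: [0.4258, -0.3696, 0.1521]
orientation: [-0.006, 0.751, 0.661, -0.004]
ft_force: [0.2, -0.8, 0.3]
gripper_width: 0.0384
```

Run:
```python
from h import *
st();s=manip.get_state();print(un(s['ee_pos']))
print(rel(wu(-64,0,250),171.6))
```

```text
t 41.52 pos [ 0.4258 -0.3696  0.1521] yaw 82.7 F [ 0.2 -0.8  0.3] w 0.0384 q [ 0.87  0.45 -0.28  1.86  0.16  0.87  0.39] tilt [-0.014  0.003 -1.   ]
[ -79.6 -133.6  152.1]
(array([133.4,  16.9, -98. ]), np.float64(-88.9))
```

Call:
send_rows(commands=[[[45, 10, 2, -30, -9], [45, 30, 4, -60, -18], [45, 50, 6, -98, -27], [45, 75, 9, -98, -36], [45, 100, 12, -98, -45], [45, 133, 17, -98, -54], [45, 133, 17, -98, -63], [45, 133, 17, -98, -72], [45, 133, 17, -98, -81], [45, 133, 17, -98, -89], [45, 133, 17, -98, -89]]])

```text
clock: 42.9
ee_pos: [0.4609, -0.2399, 0.2496]
orientation: [-0.007, 0.073, 0.997, 0.001]
ft_force: [0.2, 0.1, 0.3]
gripper_width: 0.0386
```

Run:
```python
from h import *
st();p=cam('wrist')
q=cam('side');print(dets(q,['screwdriver','programmer','jar','tape','notes','marker','pen_cup']))
a=p['color'][120:360,80:560]; b=cv2.resize(q['color'][140:420,200:480],None,fx=1.2,fy=1.2)
a=cv2.resize(a,(480,240)); im=np.zeros((240+336,480,3),np.uint8); im[:240]=a; im[240:,:336]=b
cv2.imwrite('pics/fin.png',im[:,:,::-1])
for y in(135,-135):print(proj(p,wu(-79,y,98)),proj(p,wu(-79,y,109)))
```

```text
t 42.9 pos [ 0.4609 -0.2399  0.2496] yaw 171.7 F [0.2 0.1 0.3] w 0.0386 q [ 0.96  0.31 -0.65  1.86  0.22  1.06  1.64] tilt [-0.013  0.003 -1.   ]
{'screwdriver': [], 'programmer': [([322, 218, 350, 232], 0.69)], 'jar': [([302, 218, 318, 238], 0.74), ([261, 272, 367, 408], 0.66)], 'tape': [([306, 202, 314, 216], 0.66), ([262, 272, 368, 407], 0.21)], 'notes': [([230, 304, 251, 336], 0.57), ([324, 218, 351, 231], 0.19)], 'marker': [([291, 259, 328, 273], 0.56)], 'pen_cup': [([410, 279, 453, 347], 0.96)]}
[491.02742027 201.36141066] [497.7068917  203.78270076]
[133.74386592 201.38066301] [127.16235292 203.80649488]
```

Run:
```python
from h import *
p=cam('wrist');print(dets(p,['stud_left_wing','stud_right_wing']))
hsv=cv2.cvtColor(p['color'],cv2.COLOR_RGB2HSV)
for n,(u,v) in dict(L=(491,200),R=(134,200)).items():
    im=hsv[v-34:v+30,u-44:u+44]; H,S,V=im[...,0].astype(int),im[...,1],im[...,2]
    print(n)
    for r in range(0,64,3): print(''.join('r' if (S[r,c]>150 and (H[r,c]<10 or H[r,c]>170)) else '#' if V[r,c]<45 else 'w' if V[r,c]>215 else '.' for c in range(0,88,1)))
q=cam('side')
c=q['color'][140:256,255:380].astype(int); y=(c[...,0]>150)&(c[...,1]>120)&(c[...,2]<80); v,u=np.nonzero(y); print('yellow in tray',len(u),u.mean()+255 if len(u) else 0,v.mean()+140 if len(u) else 0)
```

```text
{'stud_left_wing': [([464, 188, 508, 210], 0.69)], 'stud_right_wing': [([115, 187, 161, 203], 0.59), ([101, 166, 524, 384], 0.52)]}
L
......................................................................................#.
......................................................................................#.
................................wwww.................................................##.
................................wwww..................................................#.
......................................................................................##
.......................wwwwwww........wwwww.............................................
...................www........ww.wwwww.ww..www..........................................
.................w......wwwwwwwwwwwwwwwwwwwwwwww........................................
.................w...wwwwwwwwwwwwwwwwwwwwwwwwwwwww..................................##..
...........................................########...................................#.
..rrrrrrr........##########################################.................
[... 2305 characters left out ...]
..www..................
...###...#..#.##..................................wwwww....wwwwwww......................
.#...#..#....#.#........................................wwww............................
......#...#..###.........................................www............................
##.#.#.#..#.###.#........................................www............................
#.#..###.#.....##.......................................................................
.#####..#...#....#......................................................................
#..#.#.......#...#......................................................................
yellow in tray 3 310.3333333333333 204.33333333333331
```

Call:
send_rows(commands=[[[45, 0, -40, -40, 0], [45, 0, -100, -60, 0], [45, 0, -160, -60, 0], [45, 0, -200, -60, 0], [45, 0, -200, -60, 0]]])

```text
clock: 44.18
ee_pos: [0.4307, -0.4419, 0.3088]
orientation: [-0.007, 0.075, 0.997, 0.001]
ft_force: [-0.3, 0.0, -0.9]
gripper_width: 0.0385
```

Run:
```python
from h import *
st()
for n in ['side','scene']:
    q=cam(n);print(dets(q,['screwdriver','programmer','jar','tape','relay','mouse','notes','marker','board_panel','pen_cup','mug','lid','stud_left_wing','stud_right_wing']))
```

```text
t 44.17 pos [ 0.4307 -0.4419  0.3088] yaw 171.3 F [-0.3  0.  -0.9] w 0.0385 q [ 1.15  0.42 -0.56  1.56  0.24  1.24  1.97] tilt [-0.015  0.003 -1.   ]
{'screwdriver': [([410, 280, 453, 347], 0.41)], 'programmer': [([322, 219, 349, 233], 0.57), ([262, 270, 372, 426], 0.29)], 'jar': [([304, 218, 317, 239], 0.6)], 'tape': [([294, 200, 314, 216], 0.47)], 'relay': [], 'mouse': [([298, 202, 315, 218], 0.32)], 'notes': [([230, 302, 249, 336], 0.96)], 'marker': [([295, 260, 326, 270], 0.72)], 'board_panel': [([382, 229, 446, 284], 0.74), ([323, 218, 350, 232], 0.44)], 'pen_cup': [([410, 281, 452, 346], 0.81)], 'mug': [([374, 174, 409, 212], 0.65), ([411, 280, 452, 350], 0.19)], 'lid': [([260, 269, 370, 410], 0.58), ([374, 171, 410, 212], 0.54)], 'stud_left_wing': [], 'stud_right_wing': [([272, 376, 277, 394], 0.67)]}
{'screwdriver': [([366, 241, 383, 261], 0.63), ([434, 249, 457, 281], 0.53)], 'programmer': [([362, 264, 387, 291], 0.69), ([152, 152, 310, 250], 0.18)], 'jar': [([364, 241, 385, 259], 0.61)], 'tape': [([400, 250, 419, 264], 0.71), ([360, 262, 388, 290], 0.43)], 'relay': [([404, 192, 443, 227], 0.54)], 'mouse': [([402, 191, 444, 226], 0.87), ([251, 297, 349, 362], 0.32)], 'notes': [([278, 169, 309, 188], 0.81)], 'marker': [([323, 215, 341, 253], 0.8)], 'board_panel': [([250, 299, 346, 362], 0.95)], 'pen_cup': [([182, 245, 222, 306], 0.78), ([154, 146, 314, 271], 0.64)], 'mug': [([291, 185, 301, 196], 0.39)], 'lid': [([153, 154, 312, 252], 0.76), ([181, 243, 222, 309], 0.63)], 'stud_left_wing': [([290, 183, 297, 196], 0.52)], 'stud_right_wing': [([199, 152, 209, 158], 0.4)]}
```

```bash
python3 -c "
from h import *
print(manip.sign_off());st()"
```

```text
the job is handed in; nothing more can be done
None
the job is handed in; nothing more can be done
```

I closed up the control unit and handed the job in at about 44 s of the 210 s allowed. The station gives no verdict, so this rests on my own checks.

- **Things on the board:** Four were there: jar, tape roll, screwdriver and programmer. All are in the blue tray. No relay was on the board: neither the pictures nor the network's boxes showed one there.
- **Lid:** I swung it over from behind and pressed it shut. The fingers stopped on its face at 74.5 mm with about 10 N, which matches the stated shut height.
- **Studs:** I lined both up with the white marks and checked that in close pictures. They went in 11.0 mm (left) and 10.6 mm (right), stopped hard at 17–18 N, and I then turned each about 89° clockwise.

**Last checks**
- A pixel map of the final wrist picture shows both wings in line with the red dots.
- The final network detections place all four things in the tray. The arm stands clear, touching nothing.
- The bystanders I compared between the first and last detections are within a few pixels of where they started; the mug was compared in the side camera only.

**Checks that failed or disagreed**
- The side camera's last network call missed the screwdriver; the scene camera showed it in the tray, but only as its second-best box.
- The mouse and mug were each mislabelled in one of the last two camera views.
- My final overview picture could not be viewed because the 16-picture limit was reached, so I used the pixel map instead.

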